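# Set the mould frames in their base trays

## Task

Get the four open-ended steel mould frames ready for pouring: set each one upright in the black rubber base tray that matches it in outline (round or square) and size (small or large), standing flat on the floor of the tray inside its rim. Leave the wooden block and the lidded tin where they stand, and mind the tall lamp at the left of the bench.

Things in the scene. Friction and masses are not known exactly. Their poses are not given: they have to be found in the camera images.
- round_frame_small: small round mould frame: a plain bright steel open-ended tube, 30 mm outside diameter, 50 mm tall, wall 3 mm, standing upright on the bench at the start, loose, 60 to 240 g. Origin: centre of its lower end; z up along its axis.
- round_frame_large: large round mould frame: a plain bright steel open-ended tube, 54 mm outside diameter, 50 mm tall, wall 3 mm, standing upright on the bench at the start, loose, 60 to 240 g. Origin: centre of its lower end; z up along its axis.
- square_frame_small: small square mould frame: a plain bright steel open-ended square tube, 30 x 30 mm outside, 50 mm tall, wall 3 mm, standing upright on the bench at the start, loose, 60 to 240 g. Origin: centre of its lower end; z up along its axis; x and y square to its flat sides.
- square_frame_large: large square mould frame: a plain bright steel open-ended square tube, 52 x 52 mm outside, 50 mm tall, wall 3 mm, standing upright on the bench at the start, loose, 60 to 240 g. Origin: centre of its lower end; z up along its axis; x and y square to its flat sides.
- round_tray_small: small round base tray: a low black rubber tray fixed to the bench, 46 mm diameter inside, 56 mm outside, rim 13 mm high, floor 5 mm thick. Takes the small round frame (30 mm) with 8 mm to spare all round. Origin: centre of its underside, on the bench; the recess floor is at z = +5 mm.
- round_tray_large: large round base tray: a low black rubber tray fixed to the bench, 70 mm diameter inside, 80 mm outside, rim 13 mm high, floor 5 mm thick. Takes the large round frame (54 mm) with 8 mm to spare all round. Origin: centre of its underside, on the bench; the recess floor is at z = +5 mm.
- square_tray_small: small square base tray: a low black rubber tray fixed to the bench, 46 x 46 mm inside, 56 x 56 mm outside, rim 13 mm high, floor 5 mm thick. Takes the small square frame (30 mm) with 8 mm to spare all round. Origin: centre of its underside, on the bench; the recess floor is at z = +5 mm; x and y square to its sides.
- square_tray_large: large square base tray: a low black rubber tray fixed to the bench, 68 x 68 mm inside, 78 x 78 mm outside, rim 13 mm high, floor 5 mm thick. Takes the large square frame (52 mm) with 8 mm to spare all round. Origin: centre of its underside, on the bench; the recess floor is at z = +5 mm; x and y square to its sides. Frame and tray sides must be parallel within about 0.3 rad for it to go in.
- wood_block: solid wooden block, not a mould frame, to be left alone: about 39 x 45 mm, 70 mm tall, standing upright, loose. Origin: centre of its underside. (Not listed but in the way: a tall desk lamp whose foot stands on the bench near x = 0.56, y = 0.48, with arms rising well above it; an arm that swings from the far left to the work must first be drawn in towards its base.)
- tin: round lidded light grey tin, not a mould frame, to be left alone: 57 mm across, 30 mm tall, loose. Origin: centre of its underside.
Not all that is in view belongs to the job. Leave any pink or purple look-alike of the round_frame_small alone.

How it is judged:
At the end, for the whole second after the job is handed in: Each of the four frames stands upright (within 0.08 rad) and at rest in the tray of its own outline and size: its lower end on the tray floor (2 to 8 mm above the tray's underside) and its axis within 10 mm (round) or 13 mm (square) of the tray's centre (horizontal distance between round_frame_small and round_tray_small below 0.01 m and z of round_frame_small in the frame of round_tray_small between 0.002 and 0.008 m and angle between each of round_frame_small, round_frame_large, square_frame_small, square_frame_large's own z axis and vertical below 0.08 rad and linear speed of each of round_frame_small, round_frame_large, square_frame_small, square_frame_large below 0.02 m/s and horizontal distance between round_frame_large and round_tray_large below 0.01 m and z of round_frame_large in the frame of round_tray_large between 0.002 and 0.008 m and horizontal distance between square_frame_small and square_tray_small below 0.013 m and z of square_frame_small in the frame of square_tray_small between 0.002 and 0.008 m and horizontal distance between square_frame_large and square_tray_large below 0.013 m and z of square_frame_large in the frame of square_tray_large between 0.002 and 0.008 m); the robot touches nothing.
It fails at once if the wooden block is pushed away or tipped over (distance of wood_block from where it was at the start of the episode above 0.03 m or angle between wood_block's own z axis and vertical above 0.4 rad).
It fails at once if the tin is pushed away or tipped over (distance of tin from where it was at the start of the episode above 0.03 m or angle between tin's own z axis and vertical above 0.4 rad).
It also fails if it takes over 86 s, if anything falls off the work surface, if the arm or the gripper's body presses on something with over 40 N, if the wrist force passes 120 N, or if a joint passes its speed limit or range.

## Robot

A 6-joint arm with a two-finger parallel gripper is mounted at the origin on a cart in front of the work surface, level with it; the furniture and walls round the work are solid. World frame = base frame: x ahead of the robot, y to its left, z up, the work surface at z = 0. Lengths are in m, angles in rad, forces in N, time in s.
With the tool pointing down it reaches from about 0.4 to 0.825 m from the base axis. Payload 7 kg.
Tool frame: the origin (TCP) lies midway between the tips of the shut fingers; the grasp point (between the pads) lies robot.grip_depth behind it (robot.grip_depth is the distance from the TCP to the grasp point, in m); z points along the fingers, y is the line along which they close (so a half turn about z gives the same grasp; the last joint's range is limited). The gripper opens to 85 mm and grips with 20 to 120 N. Pads are 22 mm wide; open, the fingers measure 114 mm over their backs; the gripper's body (76 mm by 85 mm) begins 54 mm behind the grasp point. The pads swing forward as they close: fully open they stand 13 mm farther back than shut.
Start: joints at [1.448, 0.359, 0.012, 0, -1.224, -0.288], TCP at [0.27, 0.619, 0.231] pointing down, gripper open.
Joint ranges: [-3.07, 3.07], [-1.43, 2.12], [-1.02, 1.25], [-3.03, 1.67], [-3.05, -0], [-3.03, 3.03]. Speed limits (rad/s): [2.39, 2.39, 3.01, 3.14, 3.14, 3.14].

## Interface

Orientations are given as a unit quaternion [w, x, y, z].
In Python, from bench import robot gives the robot as it stands.
- The arm moves only by the shell command python3 -m handwheel 'ROWS'. ROWS is JSON, a list of rows, each a list of 5 numbers: the shift along the world's x, y, z each as a share of 0.25 m, from -1 to 1, then the turn about the world's z as a share of pi/4 rad, from -1 to 1, then the closure, from -1 (fully open) to 1 (shut). In form: [[dx, dy, dz, yaw, gripper], ...]. A call has 1 to 5 rows; each row is the pose to reach, as a shift and turn from the pose commanded when the call began; what a row does not reach only later rows make up. A row lasts 1/12 s, in which the tool goes at most 41.7 mm and 7.16 degrees, less where a joint would pass 70% of its speed; a pose out of reach is approached as far as the arm can. A call with a number of a shift or a turn outside -1 to 1 is refused whole. A call with a gripper value outside its range is refused whole. The fingers move at their own pace and stop on an object; the grip force is fixed at half the most. Time passes only in rows, so rows that repeat a pose let the fingers close. It gives the time, the measured TCP pose, the force, the opening and the grip force at its end, in the units of the state.
- robot.state(): the state, without advancing time (a new reading comes with each control period).
- robot.grab_frame(name): name is "scene" or "top"; returns the picture (400x640x3 uint8, red, green, blue); there is no depth.
- robot.camera_model(name): a dict with "fx", "fy", "cx", "cy" (pixels), "k1" (the pictures are not rectified: a ray, as slopes to the right and down, at radius r is drawn at 1 + k1 r^2 times it, then the intrinsics apply), "R" (3x3) and "t" (3): a world point X has camera coordinates R X + t. Camera axes: x right, y down, z forward; pixel columns grow to the right and rows downward; lengths in m; the calibration is good to about 2 mm. A picture is of the moment at which its call begins. camera_model takes no time and is no camera call.
- robot.sign_off(): hands the job in; it is judged then, once.
The state is a dict: "time": time; "joint_positions": joint angles; "joint_vel": joint speeds; "joint_torque": joint torques, N m; "eef_pos": TCP position; "tcp_rot": TCP orientation; "force": force on the tool from outside, world axes, zero at the start; "torque": the same for the moment, N m; "gripper_width": opening from 0.0 (shut) to 1.0 (fully open); "finger_force": force on a finger pad.
Only numpy, scipy, OpenCV 4.12 (cv2) and the standard library are available. Lean on these libraries where they do the work, as an engineer would, in place of code of your own. Each camera call takes 0.05 s, during which the arm holds its last target. There are 200 camera calls.

## Working session

There is one attempt and no reset: what is moved stays moved. The work goes in short steps, Python scripts to look and compute and a shell command to move; the robot and the scene stay as the last step left them, time stands still between calls to the robot, and variables do not carry over. Pictures are saved under pics/ and viewed, at most 14 in all, crops included, and the job is handed in when it is done.

```bash
mkdir -p pics; ls; python3 - <<'E'
from bench import robot
import cv2
for n in("scene","top"):
    cv2.imwrite(f"pics/{n}0.png",robot.grab_frame(n)[:,:,::-1])
    print(robot.camera_model(n))
print(robot.state(),robot.grip_depth)
E
```

```text
pics
{'fx': 437.512382161032, 'fy': 437.512382161032, 'cx': 318.1043317830606, 'cy': 201.55550815184, 'k1': -0.06550691057632382, 'R': array([[ 0.67479366, -0.73793367,  0.01036422],
       [-0.39169281, -0.37001   , -0.84241875],
       [ 0.62548402,  0.56439924, -0.53872371]]), 't': array([-0.45514742,  0.20983451,  0.64981917])}
{'fx': 474.0746569713291, 'fy': 474.0746569713291, 'cx': 312.96689938715093, 'cy': 209.94077609706025, 'k1': -0.13254293113606075, 'R': array([[ 0.01741063, -0.999761  , -0.01322171],
       [-0.9876503 , -0.01513741, -0.15594147],
       [ 0.15570405,  0.01577346, -0.9876778 ]]), 't': array([-0.12893811,  0.55556803,  1.1176424 ])}
{'time': 0.1, 'joint_positions': array([ 1.44809410e+00,  3.59288832e-01,  1.11418548e-02, -3.04245582e-04,
       -1.22410178e+00, -2.88112179e-01]), 'joint_vel': array([-0.00023044,  0.00033068,  0.00129323,  0.00180895,  0.00080259,
       -0.00038775]), 'joint_torque': array([-1.36885275e-03, -5.84765625e+01,  2.94110781e+01,  6.95455447e+00,
       -3.14541219e-03,  9.87193772e-06]), 'eef_pos': array([0.26941094, 0.61842783, 0.23047149]), 'tcp_rot': array([ 7.35550534e-04,  9.78967176e-01, -2.04016470e-01, -8.25518734e-05]), 'force': array([0.41021694, 0.11722809, 0.55228517]), 'torque': array([-0.00987165, -0.05514669,  0.04475702]), 'finger_force': 0.0, 'gripper_width': 0.9964091074952258} 0.0187
```

View pics/top0.png

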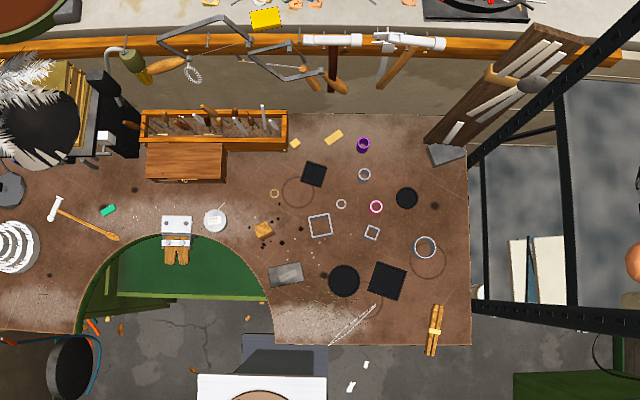

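View pics/scene0.png

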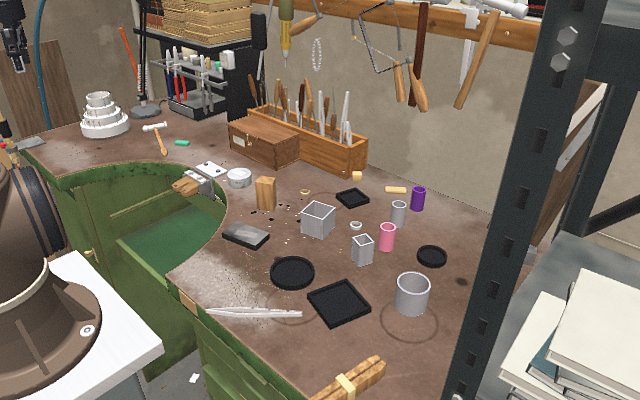

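The top view shows:
- **Frames:** small round (364,174), large round (425,247), small square (372,232), large square (320,225).
- **Trays:** small square (314,173), small round (407,198), large round (343,281), large square (387,280).
- **Leave alone:** block (264,230) and tin (214,220).

Things that could be taken for round_frame_small (top pixels): silver tube (364,174), flat silver washer (341,204), brass ring (274,193), pink tube (376,206), purple tube (363,144). I choose the plain steel tall one at (364,174), which is at (398,213) in the scene view. I'll check it in a crop.

```bash
cat > h.py <<'E'
import numpy as np, cv2
from bench import robot
def ray(n,uv):
    m=robot.camera_model(n);K=np.array([[m['fx'],0,m['cx']],[0,m['fy'],m['cy']],[0,0,1.]])
    p=cv2.undistortPoints(np.float64(uv).reshape(-1,1,2),K,np.array([m['k1'],0,0,0.]))[:,0]
    # drawn = s*(1+k1 r^2) matches the cv2 model
    d=np.c_[p,np.ones(len(p))]@m['R']; return -m['R'].T@m['t'],d
def plane(n,uv,z):
    c,d=ray(n,uv); return c+d*((z-c[2])/d[:,2])[:,None]
def proj(n,X):
    m=robot.camera_model(n);K=np.array([[m['fx'],0,m['cx']],[0,m['fy'],m['cy']],[0,0,1.]])
    return cv2.projectPoints(np.float64(X).reshape(-1,1,3),cv2.Rodrigues(m['R'])[0],m['t'],K,np.array([m['k1'],0,0,0.]))[0][:,0]
def fit(n,mask,z):
    "per blob: outline cast on plane z -> centre, size, angle of min-area rect (mm), circle"
    out=[]
    for c in cv2.findContours(mask,cv2.RETR_EXTERNAL,cv2.CHAIN_APPROX_NONE)[0]:
        if cv2.contourArea(c)<60: continue
        P=plane(n,c[:,0].astype(float),z)[:,:2]
        (x,y),(w,h),a=cv2.minAreaRect((P*1000).astype(np.float32))
        (cx,cy),r=cv2.minEnclosingCircle((P*1000).astype(np.float32))
        out.append((c[:,0].mean(0).round(),np.round([x,y,w,h,a,cx,cy,r],1)))
    return out
E
python3 - <<'E'
from h import *
im=cv2.imread("pics/top0.png");hsv=cv2.cvtColor(im,cv2.COLOR_BGR2HSV)
roi=np.zeros(im.shape[:2],np.uint8);roi[135:305,195:455]=255
dark=((hsv[...,2]<48)*255).astype(np.uint8)&roi
print("trays z=13mm")
for o in fit("top",cv2.morphologyEx(dark,cv2.MORPH_OPEN,np.ones((3,3))),.013):print(*o)
br=((hsv[...,1]<45)&(hsv[...,2]>110))*255
print("bright z=50")
for o in fit("top",br.astype(np.uint8)&roi,.05):print(*o)
for n,xyz in dict(lampfoot=(.56,.48,0)).items():print(n,proj("top",xyz),proj("scene",xyz))
a=cv2.resize(im[135:305,195:455],(780,510),interpolation=cv2.INTER_CUBIC)
cv2.imwrite("pics/crop.png",a)
E
```

```text
trays z=13mm
[344. 281.] [ 387.9 -197.5   75.8   75.8   64.3  387.8 -197.4   38.8]
[387. 281.] [ 389.2 -303.7   76.9   76.3   72.   389.  -303.8   51.6]
[407. 198.] [ 596.6 -355.4   51.4   53.8    0.9  597.8 -354.9   28.1]
[313. 174.] [ 655.6 -118.1   53.2   55.6   72.8  654.6 -118.1   35.5]
bright z=50
[286. 273.] [400.4 -57.4  45.1  78.1  13.1 399.3 -56.9  44. ]
[425. 247.] [ 470.3 -391.4   52.6   54.    26.4  470.2 -391.4   27.6]
[372. 232.] [ 504.1 -262.5   31.8   31.7   68.8  503.5 -262.3   20.2]
[320. 225.] [ 519.8 -137.9   54.    53.7   12.3  519.1 -137.9   35.7]
[215. 218.] [533.7 122.1  72.1  55.6   7.1 537.1 115.5  39.4]
[364. 174.] [ 648.6 -244.4   28.6   30.6   64.2  648.2 -244.3   15.9]
[445. 155.] [ 703.3 -445.1   37.5   62.4   22.1  700.6 -446.4   32.7]
lampfoot [[ 86.29871582 208.1314011 ]] [[170.9126847  137.72216365]]
```

View pics/crop.png

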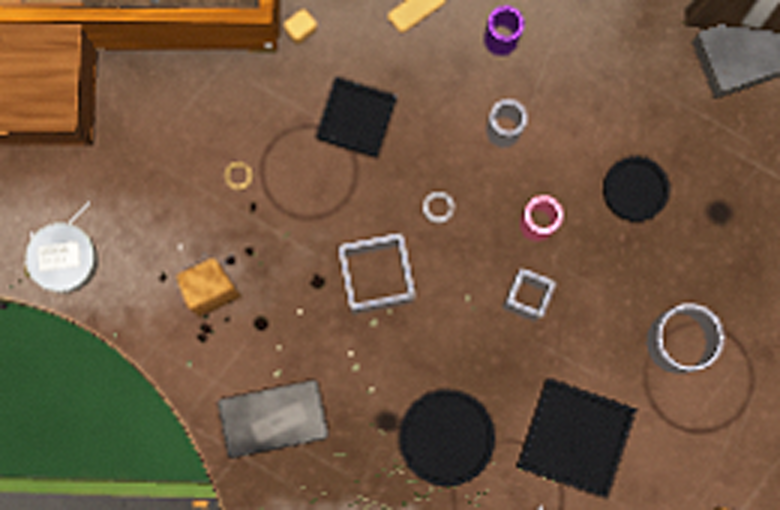

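The crop confirms the choice: (364,174) is an open, tall plain steel tube. The one at (341,204) is just a small low washer, and the pink and purple tubes stand apart. Measured sizes agree with the list (30, 54, 30 and 52 mm tops; trays about 56, 78, 54 and 77 mm). First I draw the arm in radially.

```bash
python3 -m handwheel '[[-0.17,-0.39,0,0,-1],[-0.34,-0.78,0,0,-1],[-0.34,-0.78,0,0,-1],[-0.34,-0.78,0,0,-1],[-0.34,-0.78,0,0,-1]]'; python3 -m handwheel '[[0.46,-0.3,0,0,-1],[0.46,-0.3,0,0,-1],[0.46,-0.3,0,0,-1],[0.46,-0.3,0,0,-1]]'
```

```text
time: 0.52
eef_pos: [0.1858, 0.4257, 0.2304]
tcp_rot: [0.001, 0.979, -0.204, 0.0]
force: [-1.7, 0.9, 1.9]
gripper_width: 0.997
finger_force: 0.0
time: 0.85
eef_pos: [0.3032, 0.3503, 0.2315]
tcp_rot: [0.0, 0.979, -0.204, 0.0]
force: [-0.4, 0.1, -0.4]
gripper_width: 1.006
finger_force: 0.0
```

```bash
python3 -m handwheel '[[0.4,-0.6,0,0,-1],[0.4,-0.6,0,0,-1],[0.4,-0.6,0,0,-1],[0.4,-0.6,0,0,-1],[0.4,-0.6,0,0,-1]]';python3 -m handwheel '[[0.2,-0.78,0,0.8,-1],[0.2,-0.78,0,0.8,-1],[0.2,-0.78,0,0.8,-1],[0.2,-0.78,0,0.8,-1],[0.2,-0.78,0,0.8,-1]]';python3 -m handwheel '[[0.28,-0.56,-0.2,0,-1],[0.28,-0.56,-0.2,0,-1],[0.28,-0.56,-0.2,0,-1],[0.28,-0.56,-0.2,0,-1],[0.28,-0.56,-0.2,0,-1]]'; cat >> h.py <<'E'
def to(x,y,z,phi):
    s=robot.state();w,a,b,c=s['tcp_rot'];yv=np.array([2*(a*b-w*c),w*w-a*a+b*b-c*c])
    p=np.degrees(np.arctan2(yv[1],yv[0]));d=(phi-p+90)%180-90
    print('t',round(s['time'],1),'units',np.round((np.array([x,y,z])-s['eef_pos'])/.25,3),'yaw',round(d/45,3),'phi',round(p%180,1),'pos',np.round(s['eef_pos'],4))
E
python3 -c "
from h import *
to(.5195,-.138,.1,102.3)"
```

```text
time: 1.27
eef_pos: [0.4024, 0.1991, 0.2311]
tcp_rot: [0.0, 0.979, -0.205, -0.0]
force: [-0.3, -0.1, -0.0]
gripper_width: 1.001
finger_force: 0.0
time: 1.68
eef_pos: [0.4453, 0.0314, 0.2313]
tcp_rot: [-0.0, 0.998, 0.06, 0.0]
force: [1.0, 0.0, -0.0]
gripper_width: 1.0
finger_force: 0.0
time: 2.1
eef_pos: [0.5157, -0.1115, 0.1779]
tcp_rot: [0.0, 0.998, 0.055, -0.002]
force: [-0.2, 0.4, -0.8]
gripper_width: 0.999
finger_force: 0.0
t 2.1 units [ 0.015 -0.106 -0.312] yaw 0.132 phi 96.3 pos [ 0.5157 -0.1115  0.1779]
```

```bash
python3 -m handwheel '[[0.015,-0.106,-0.31,0.13,-1],[0.015,-0.106,-0.31,0.13,-1],[0.015,-0.106,-0.31,0.13,-1],[0.015,-0.106,-0.31,0.13,-1],[0.015,-0.106,-0.31,0.13,-1]]'; python3 -c "
from h import *
to(.5195,-.138,.014,102.3)
for n in ('scene','top'):cv2.imwrite('pics/%s1.png'%n,robot.grab_frame(n)[:,:,::-1])
a=cv2.imread('pics/scene1.png')[130:330,200:460];b=cv2.imread('pics/top1.png')[135:305,195:455]
cv2.imwrite('pics/c1.png',cv2.resize(np.vstack([a,b]),None,fx=1.6,fy=1.6,interpolation=cv2.INTER_CUBIC))
"
```

```text
time: 2.52
eef_pos: [0.5198, -0.1333, 0.1047]
tcp_rot: [0.0, 0.994, 0.108, 0.0]
force: [0.1, -0.0, 0.7]
gripper_width: 1.005
finger_force: 0.0
t 2.5 units [-0.001 -0.019 -0.363] yaw -0.003 phi 102.4 pos [ 0.5198 -0.1333  0.1047]
```

View pics/c1.png

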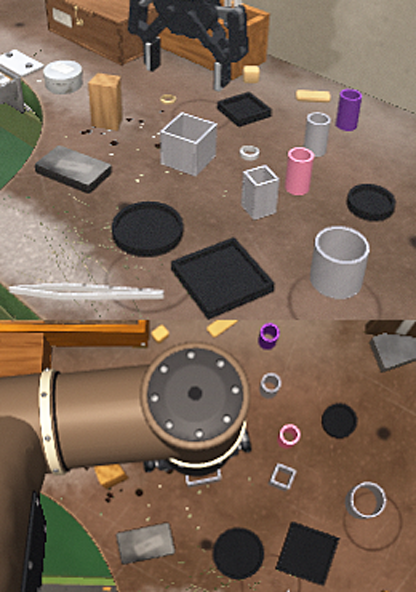

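The scene half shows the open fingers at about (150,65) and (222,88), straddling the large square frame (188,128) with room on both sides. The arm hides the frame in the top view. I descend and grip.

```bash
python3 -m handwheel '[[0,-0.012,-0.06,0,-1],[0,-0.012,-0.2,0,-1],[0,-0.012,-0.3,0,-1],[0,-0.012,-0.363,0,-1],[0,-0.012,-0.363,0,-1]]';python3 -m handwheel '[[0,0,0,0,-0.3],[0,0,0,0,0],[0,0,0,0,1],[0,0,0,0,1],[0,0,0,0,1]]';python3 -m handwheel '[[0,0,0,0,1],[0,0,0,0,1],[0,0,0,0,1],[0,0,0,0,1],[0,0,0,0,1]]'; python3 -c "
from h import *
to(.5195,-.138,.014,102.3)"
```

```text
time: 3.03
eef_pos: [0.5182, -0.1357, 0.0117]
tcp_rot: [-0.0, 0.994, 0.109, -0.001]
force: [-0.5, -0.6, -0.5]
gripper_width: 0.994
finger_force: 0.0
time: 3.45
eef_pos: [0.521, -0.1361, 0.0154]
tcp_rot: [0.0, 0.994, 0.109, 0.002]
force: [-0.4, 1.0, 5.9]
gripper_width: 0.606
finger_force: 62.1
time: 3.87
eef_pos: [0.521, -0.1361, 0.0154]
tcp_rot: [0.0, 0.994, 0.109, 0.002]
force: [-1.2, 0.4, 6.0]
gripper_width: 0.601
finger_force: 62.1
t 3.9 units [-0.006 -0.008 -0.006] yaw -0.004 phi 102.5 pos [ 0.521  -0.1361  0.0154]
```

```bash
python3 -m handwheel '[[0,0,0.1,0,1],[0,0,0.25,0,1],[0,0,0.4,0,1],[0,0,0.54,0,1],[0,0,0.54,0,1]]';python3 -m handwheel '[[-0.1,-0.13,0,-0.15,1],[-0.2,-0.26,0,-0.3,1],[-0.3,-0.39,0,-0.45,1],[-0.4,-0.5,0,-0.6,1],[-0.4,-0.5,0,-0.67,1]]'; python3 -c "
from h import *
to(.3892,-.3037,.1,72)"
```

```text
time: 4.28
eef_pos: [0.5235, -0.1365, 0.1568]
tcp_rot: [0.001, 0.994, 0.109, 0.007]
force: [1.9, 0.7, -1.4]
gripper_width: 0.6
finger_force: 64.1
time: 4.7
eef_pos: [0.4148, -0.2639, 0.1487]
tcp_rot: [-0.0, 0.987, -0.159, -0.0]
force: [-0.2, 0.2, -2.3]
gripper_width: 0.601
finger_force: 64.1
t 4.7 units [-0.102 -0.159 -0.195] yaw 0.007 phi 71.7 pos [ 0.4148 -0.2639  0.1487]
```

```bash
python3 -m handwheel '[[-0.05,-0.08,-0.1,0,1],[-0.1,-0.155,-0.2,0,1],[-0.1,-0.155,-0.28,0,1],[-0.1,-0.155,-0.28,0,1],[-0.1,-0.155,-0.28,0,1]]'; python3 -c "
from h import *
to(.3892,-.3037,.021,72)
for n in ('scene','top'):cv2.imwrite('pics/%s2.png'%n,robot.grab_frame(n)[:,:,::-1])
a=cv2.imread('pics/scene2.png')[130:360,200:460];b=cv2.imread('pics/top2.png')[165:335,195:455]
cv2.imwrite('pics/c2.png',cv2.resize(np.hstack([a[:170],b]),None,fx=1.5,fy=1.5,interpolation=cv2.INTER_CUBIC))
cv2.imwrite('pics/c2.png',cv2.resize(a,None,fx=2,fy=2,interpolation=cv2.INTER_CUBIC))
"
```

```text
time: 5.12
eef_pos: [0.3937, -0.3001, 0.0783]
tcp_rot: [-0.0, 0.988, -0.154, -0.001]
force: [0.3, -0.2, -1.6]
gripper_width: 0.6
finger_force: 63.9
t 5.1 units [-0.018 -0.014 -0.229] yaw -0.006 phi 72.3 pos [ 0.3937 -0.3001  0.0783]
```

View pics/c2.png

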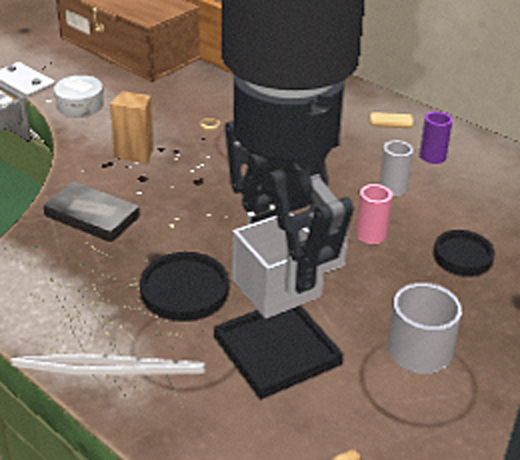

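The large square frame is held upright, centred at (290,270) in the crop above its tray (278,348), with sides parallel. I lower it and release.

```bash
python3 -m handwheel '[[-0.016,-0.013,-0.05,0,1],[-0.016,-0.013,-0.12,0,1],[-0.016,-0.013,-0.18,0,1],[-0.016,-0.013,-0.215,0,1],[-0.016,-0.013,-0.215,0,1]]'; python3 -c "
from h import *
to(.3892,-.3037,.0205,72)"
```

```text
time: 5.63
eef_pos: [0.3903, -0.3028, 0.0239]
tcp_rot: [-0.0, 0.988, -0.154, -0.0]
force: [0.3, -1.0, -2.7]
gripper_width: 0.603
finger_force: 64.1
t 5.6 units [-0.005 -0.003 -0.014] yaw -0.007 phi 72.3 pos [ 0.3903 -0.3028  0.0239]
```

```bash
python3 -m handwheel '[[0,0,-0.008,0,1],[0,0,-0.012,0,1],[0,0,-0.012,0,1],[0,0,-0.012,0,0.5],[0,0,-0.012,0,-0.2]]';python3 -m handwheel '[[0,0,0,0,-1],[0,0,0,0,-1],[0,0,0,0,-1],[0,0,0,0,-1],[0,0,0,0,-1]]';python3 -m handwheel '[[0,0,0.1,0,-1],[0,0,0.25,0,-1],[0,0,0.4,0,-1],[0,0,0.4,0,-1],[0,0,0.4,0,-1]]'; python3 -c "
from h import *
to(.5038,-.2624,.1,68.8)"
```

```text
time: 6.05
eef_pos: [0.3905, -0.3034, 0.0219]
tcp_rot: [0.0, 0.988, -0.154, 0.0]
force: [-0.2, 0.4, -2.2]
gripper_width: 0.603
finger_force: 64.1
time: 6.47
eef_pos: [0.3903, -0.3034, 0.0214]
tcp_rot: [0.0, 0.988, -0.154, 0.0]
force: [-0.2, 0.9, -0.4]
gripper_width: 1.004
finger_force: 0.0
time: 6.88
eef_pos: [0.3917, -0.3038, 0.1238]
tcp_rot: [0.0, 0.988, -0.154, 0.003]
force: [-0.4, -0.0, -0.9]
gripper_width: 0.998
finger_force: 0.0
t 6.9 units [ 0.448  0.166 -0.095] yaw -0.078 phi 72.3 pos [ 0.3917 -0.3038  0.1238]
```

Now over to the small square frame.

```bash
python3 -m handwheel '[[0.15,0.05,0,-0.08,-1],[0.3,0.11,0,-0.08,-1],[0.448,0.166,-0.05,-0.08,-1],[0.448,0.166,-0.09,-0.08,-1],[0.448,0.166,-0.09,-0.08,-1]]';python3 -m handwheel '[[0,0,0,0,-1],[0,0,0,0,-1]]'; python3 -c "
from h import *
to(.5038,-.2624,.013,68.8)
b=robot.grab_frame('top')[:,:,::-1]
im=b.copy();hsv=cv2.cvtColor(im,cv2.COLOR_BGR2HSV)
cv2.imwrite('pics/c3.png',cv2.resize(np.hstack([b[165:335,195:455],robot.grab_frame('scene')[200:370,200:460,::-1]]),None,fx=1.5,fy=1.5,interpolation=cv2.INTER_CUBIC))"
```

```text
time: 7.3
eef_pos: [0.5018, -0.2604, 0.0952]
tcp_rot: [-0.0, 0.983, -0.184, -0.003]
force: [-1.4, -0.3, -0.4]
gripper_width: 1.002
finger_force: 0.0
time: 7.47
eef_pos: [0.5012, -0.262, 0.0983]
tcp_rot: [0.0, 0.983, -0.185, -0.001]
force: [-0.7, 0.1, 0.2]
gripper_width: 1.005
finger_force: 0.0
t 7.5 units [ 0.01  -0.002 -0.341] yaw 0.003 phi 68.7 pos [ 0.5012 -0.262   0.0983]
```

View pics/c3.png

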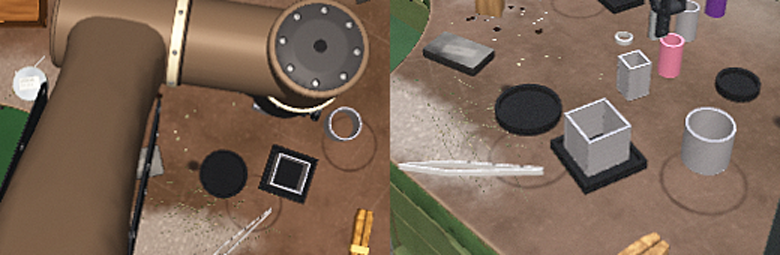

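The large square frame sits inside its tray (290,172 in the left half). The gripper is above the small square frame (633,75 in the right half). I descend, grip and lift.

```bash
python3 -m handwheel '[[0.008,-0.001,-0.06,0,-1],[0.008,-0.001,-0.18,0,-1],[0.008,-0.001,-0.28,0,-1],[0.008,-0.001,-0.338,0,-1],[0.008,-0.001,-0.338,0,-1]]';python3 -m handwheel '[[0,0,0,0,-0.2],[0,0,0,0,0.2],[0,0,0,0,1],[0,0,0,0,1],[0,0,0,0,1]]';python3 -m handwheel '[[0,0,0,0,1],[0,0,0,0,1],[0,0,0,0,1],[0,0,0,0,1]]'
```

```text
time: 7.98
eef_pos: [0.5016, -0.2621, 0.0119]
tcp_rot: [-0.0, 0.983, -0.186, -0.002]
force: [-1.0, -0.5, -0.5]
gripper_width: 1.0
finger_force: 0.0
time: 8.4
eef_pos: [0.505, -0.2623, 0.0157]
tcp_rot: [0.0, 0.983, -0.185, 0.001]
force: [-0.4, -0.1, 2.8]
gripper_width: 0.337
finger_force: 58.9
time: 8.73
eef_pos: [0.505, -0.2623, 0.0157]
tcp_rot: [0.0, 0.983, -0.185, 0.001]
force: [-1.3, 0.9, 7.7]
gripper_width: 0.343
finger_force: 59.1
```

```bash
python3 -m handwheel '[[0,0,0.1,0,1],[0,0,0.25,0,1],[0,0,0.4,0,1],[0,0,0.54,0,1],[0,0,0.54,0,1]]';python3 -m handwheel '[[0.15,0.14,0,0,1],[0.3,0.28,0,0.09,1],[0.45,0.43,0,0.09,1],[0.6,0.577,0,0.09,1],[0.6,0.577,0,0.09,1]]';python3 -m handwheel '[[0,0,-0.1,0,1],[0,0,-0.2,0,1],[0,0,-0.28,0,1],[0,0,-0.28,0,1]]';python3 -c "
from h import *
to(.655,-.1181,.021,72.8)
cv2.imwrite('pics/c4.png',cv2.resize(robot.grab_frame('scene')[130:350,200:460,::-1],None,fx=1.8,fy=1.8,interpolation=cv2.INTER_CUBIC))"
```

```text
time: 9.15
eef_pos: [0.5081, -0.2633, 0.1573]
tcp_rot: [0.001, 0.983, -0.184, 0.006]
force: [1.5, -1.2, 0.8]
gripper_width: 0.344
finger_force: 59.3
time: 9.57
eef_pos: [0.6552, -0.1162, 0.1495]
tcp_rot: [-0.0, 0.989, -0.15, 0.0]
force: [0.6, -0.8, -1.0]
gripper_width: 0.342
finger_force: 59.6
time: 9.9
eef_pos: [0.6511, -0.1172, 0.0744]
tcp_rot: [0.0, 0.989, -0.15, -0.004]
force: [-1.6, 0.1, -1.2]
gripper_width: 0.346
finger_force: 59.6
t 9.9 units [ 0.016 -0.004 -0.214] yaw 0.002 phi 72.7 pos [ 0.6511 -0.1172  0.0744]
```

View pics/c4.png

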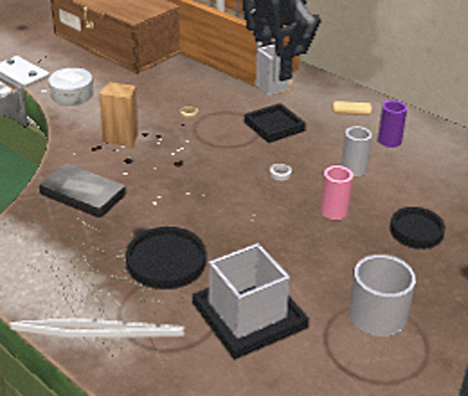

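The small square frame is held upright at (272,75), directly above its tray (275,122), and the large square frame sits in its own tray. I lower and release.

```bash
python3 -m handwheel '[[0.006,-0.003,-0.05,0,1],[0.006,-0.003,-0.11,0,1],[0.006,-0.003,-0.16,0,1],[0.006,-0.003,-0.2,0,1],[0.006,-0.003,-0.2,0,1]]';python3 -m handwheel '[[0,0,0,0,1],[0,0,0,0,1]]'; python3 -c "
from h import *
to(.655,-.1181,.0207,72.8)"
```

```text
time: 10.37
eef_pos: [0.6545, -0.1188, 0.0274]
tcp_rot: [0.0, 0.989, -0.15, -0.001]
force: [-0.4, 0.0, -1.1]
gripper_width: 0.345
finger_force: 59.6
time: 10.53
eef_pos: [0.6562, -0.1187, 0.03]
tcp_rot: [0.0, 0.989, -0.15, 0.001]
force: [0.2, -0.5, -0.9]
gripper_width: 0.346
finger_force: 59.6
t 10.5 units [-0.005  0.002 -0.037] yaw 0.001 phi 72.8 pos [ 0.6562 -0.1187  0.03  ]
```

```bash
python3 -m handwheel '[[-0.004,0,-0.015,0,1],[-0.004,0,-0.03,0,1],[-0.004,0,-0.034,0,1],[-0.004,0,-0.034,0,1],[-0.004,0,-0.034,0,0.2]]';python3 -m handwheel '[[0,0,0,0,-0.3],[0,0,0,0,-1],[0,0,0,0,-1],[0,0,0,0,-1],[0,0,0,0,-1]]';python3 -m handwheel '[[0,0,0.1,0,-1],[0,0,0.25,0,-1],[0,0,0.4,0,-1],[0,0,0.4,0,-1],[0,0,0.4,0,-1]]'; python3 -c "
from h import *
to(.6484,-.2444,.1,70)"
```

```text
time: 10.95
eef_pos: [0.6548, -0.1186, 0.0209]
tcp_rot: [0.0, 0.989, -0.15, 0.0]
force: [0.3, 0.1, 0.2]
gripper_width: 0.399
finger_force: 0.0
time: 11.37
eef_pos: [0.6547, -0.1186, 0.0208]
tcp_rot: [-0.0, 0.989, -0.15, 0.0]
force: [-0.4, 0.1, -0.5]
gripper_width: 0.997
finger_force: 0.0
time: 11.78
eef_pos: [0.6565, -0.1185, 0.1241]
tcp_rot: [-0.001, 0.989, -0.15, 0.003]
force: [-0.8, -0.1, -0.5]
gripper_width: 1.002
finger_force: 0.0
t 11.8 units [-0.032 -0.504 -0.096] yaw -0.061 phi 72.8 pos [ 0.6565 -0.1185  0.1241]
```

```bash
python3 -m handwheel '[[-0.01,-0.16,0,0,-1],[-0.02,-0.33,0,0,-1],[-0.03,-0.504,0,0,-1],[-0.03,-0.504,-0.09,0,-1],[-0.03,-0.504,-0.09,0,-1]]';python3 -m handwheel '[[0,0,0,0,-1],[0,0,0,0,-1]]'; python3 -c "
from h import *
to(.6484,-.2444,.013,72.8)
cv2.imwrite('pics/c5.png',cv2.resize(robot.grab_frame('scene')[130:350,200:460,::-1],None,fx=1.8,fy=1.8,interpolation=cv2.INTER_CUBIC))"
```

```text
time: 12.2
eef_pos: [0.644, -0.2466, 0.0935]
tcp_rot: [-0.0, 0.988, -0.152, -0.003]
force: [-1.3, 1.1, -3.0]
gripper_width: 0.999
finger_force: 0.0
time: 12.37
eef_pos: [0.6471, -0.2442, 0.0981]
tcp_rot: [0.0, 0.989, -0.15, -0.0]
force: [0.1, -0.5, -0.2]
gripper_width: 1.002
finger_force: 0.0
t 12.4 units [ 0.005 -0.001 -0.34 ] yaw 0.001 phi 72.8 pos [ 0.6471 -0.2442  0.0981]
```

View pics/c5.png

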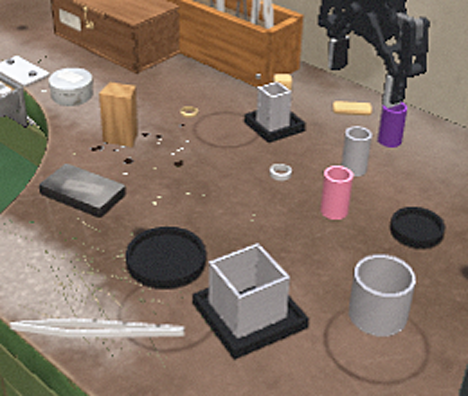

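The small square frame stands in its tray (273,105). The fingers (337,68) and (388,105) straddle the steel tube (357,133), clear of the pink and purple ones.

```bash
python3 -m handwheel '[[0.004,-0.001,-0.06,0,-1],[0.004,-0.001,-0.18,0,-1],[0.004,-0.001,-0.28,0,-1],[0.004,-0.001,-0.335,0,-1],[0.004,-0.001,-0.335,0,-1]]';python3 -m handwheel '[[0,0,0,0,-0.2],[0,0,0,0,0.2],[0,0,0,0,1],[0,0,0,0,1],[0,0,0,0,1]]';python3 -m handwheel '[[0,0,0,0,1],[0,0,0,0,1],[0,0,0,0,1],[0,0,0,0,1]]';python3 -c "
from h import *
to(.597,-.3552,.15,72.8)"
```

```text
time: 12.83
eef_pos: [0.6467, -0.2432, 0.0118]
tcp_rot: [-0.0, 0.989, -0.149, -0.002]
force: [0.3, 0.2, -0.2]
gripper_width: 1.0
finger_force: 0.0
time: 13.25
eef_pos: [0.6491, -0.2449, 0.0163]
tcp_rot: [0.0, 0.989, -0.15, 0.001]
force: [-2.8, 2.5, 5.6]
gripper_width: 0.335
finger_force: 58.8
time: 13.58
eef_pos: [0.6491, -0.2448, 0.0163]
tcp_rot: [0.0, 0.989, -0.15, 0.001]
force: [-0.1, 1.3, 4.7]
gripper_width: 0.335
finger_force: 58.8
t 13.6 units [-0.208 -0.441  0.535] yaw 0.001 phi 72.8 pos [ 0.6491 -0.2448  0.0163]
```

```bash
python3 -m handwheel '[[0,0,0.1,0,1],[0,0,0.25,0,1],[0,0,0.4,0,1],[0,0,0.53,0,1],[0,0,0.53,0,1]]';python3 -m handwheel '[[-0.07,-0.14,0,0,1],[-0.14,-0.29,0,0,1],[-0.208,-0.441,0,0,1],[-0.208,-0.441,-0.1,0,1],[-0.208,-0.441,-0.2,0,1]]';python3 -m handwheel '[[0,0,-0.1,0,1],[0,0,-0.1,0,1],[0,0,-0.1,0,1]]';python3 -c "
from h import *
to(.597,-.3552,.0213,72.8)
cv2.imwrite('pics/c6.png',cv2.resize(robot.grab_frame('scene')[130:350,200:460,::-1],None,fx=1.8,fy=1.8,interpolation=cv2.INTER_CUBIC))"
```

```text
time: 14.0
eef_pos: [0.6521, -0.2461, 0.1563]
tcp_rot: [0.001, 0.989, -0.149, 0.006]
force: [0.8, -0.1, 0.8]
gripper_width: 0.337
finger_force: 59.4
time: 14.42
eef_pos: [0.596, -0.358, 0.0987]
tcp_rot: [0.0, 0.988, -0.152, 0.002]
force: [0.9, -0.4, -1.1]
gripper_width: 0.332
finger_force: 59.5
time: 14.67
eef_pos: [0.5952, -0.355, 0.0712]
tcp_rot: [-0.0, 0.989, -0.15, -0.001]
force: [0.5, -0.3, -0.6]
gripper_width: 0.332
finger_force: 59.5
t 14.7 units [ 0.007 -0.001 -0.199] yaw 0.002 phi 72.7 pos [ 0.5952 -0.355   0.0712]
```

View pics/c6.png

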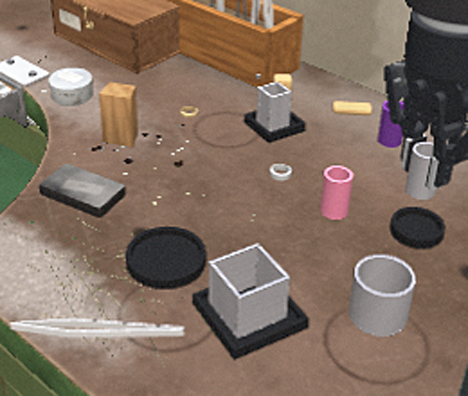

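The small round frame is held upright at (422,172), above its tray (418,227). I lower and release.

```bash
python3 -m handwheel '[[0.003,0,-0.05,0,1],[0.003,0,-0.1,0,1],[0.003,0,-0.15,0,1],[0.003,0,-0.18,0,1],[0.003,0,-0.19,0,1]]';python3 -m handwheel '[[0,0,0,0,1],[0,0,0,0,1]]'; python3 -c "
from h import *
to(.597,-.3552,.0213,72.8)"
```

```text
time: 15.13
eef_pos: [0.5958, -0.3545, 0.0224]
tcp_rot: [-0.0, 0.989, -0.15, -0.001]
force: [-0.7, 0.5, -1.9]
gripper_width: 0.334
finger_force: 59.5
time: 15.3
eef_pos: [0.597, -0.3551, 0.0245]
tcp_rot: [0.0, 0.989, -0.15, -0.0]
force: [0.4, -0.1, -0.8]
gripper_width: 0.336
finger_force: 59.5
t 15.3 units [-0.    -0.    -0.013] yaw 0.001 phi 72.8 pos [ 0.597  -0.3551  0.0245]
```

```bash
python3 -m handwheel '[[0,0,-0.006,0,1],[0,0,-0.011,0,1],[0,0,-0.011,0,1],[0,0,-0.011,0,1],[0,0,-0.011,0,0.2]]';python3 -m handwheel '[[0,0,0,0,-0.3],[0,0,0,0,-1],[0,0,0,0,-1],[0,0,0,0,-1],[0,0,0,0,-1]]';python3 -m handwheel '[[0,0,0.1,0,-1],[0,0,0.25,0,-1],[0,0,0.4,0,-1],[0,0,0.4,0,-1],[0,0,0.4,0,-1]]';python3 -m handwheel '[[-0.12,-0.03,0,-0.15,-1],[-0.25,-0.07,0,-0.3,-1],[-0.38,-0.11,0,-0.45,-1],[-0.507,-0.145,0,-0.6,-1],[-0.507,-0.145,0,-0.75,-1]]'; python3 -c "
from h import *
to(.4702,-.3914,.1,28)"
```

```text
time: 15.72
eef_pos: [0.5971, -0.3552, 0.0221]
tcp_rot: [0.0, 0.989, -0.15, 0.0]
force: [-0.5, 0.9, -0.5]
gripper_width: 0.401
finger_force: 0.0
time: 16.13
eef_pos: [0.597, -0.3551, 0.0219]
tcp_rot: [0.0, 0.989, -0.15, 0.0]
force: [0.2, -0.1, -0.4]
gripper_width: 1.002
finger_force: 0.0
time: 16.55
eef_pos: [0.5987, -0.3557, 0.1253]
tcp_rot: [0.001, 0.989, -0.15, 0.003]
force: [0.1, 0.5, -1.0]
gripper_width: 1.003
finger_force: 0.0
time: 16.97
eef_pos: [0.4643, -0.3914, 0.1208]
tcp_rot: [-0.0, 0.901, -0.435, -0.002]
force: [0.4, 0.3, -0.3]
gripper_width: 1.002
finger_force: 0.0
t 17.0 units [ 0.023  0.    -0.083] yaw -0.233 phi 38.5 pos [ 0.4643 -0.3914  0.1208]
```

```bash
python3 -m handwheel '[[0,0,0,-0.15,-1],[0,0,-0.08,-0.23,-1],[0,0,-0.08,-0.23,-1],[0,0,-0.08,-0.23,-1],[0,0,-0.08,-0.23,-1]]'; python3 -c "
from h import *
to(.4702,-.3914,.013,28)
cv2.imwrite('pics/c7.png',cv2.resize(robot.grab_frame('scene')[150:350,200:500,::-1],None,fx=1.8,fy=1.8,interpolation=cv2.INTER_CUBIC))"
```

```text
time: 17.38
eef_pos: [0.47, -0.3912, 0.1016]
tcp_rot: [0.0, 0.861, -0.509, -0.001]
force: [0.4, 0.0, -0.8]
gripper_width: 0.998
finger_force: 0.0
t 17.4 units [ 0.001 -0.001 -0.354] yaw -0.018 phi 28.8 pos [ 0.47   -0.3912  0.1016]
```

View pics/c7.png

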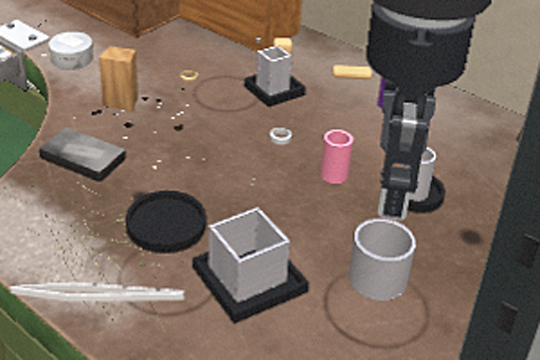

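```bash
python3 -c "
from h import *
c=np.array([.4702,-.3914,0]);f=np.array([.88,.48,0])*.047
for X in (c+[0,0,.05],c+[0,0,.115]-f,c+[0,0,.115]+f,np.array([.6484,-.2444,.111])):print((proj('scene',X)[0]-[200,150])*1.8)
# where the large round rim lies, seen from scene
im=cv2.imread('pics/scene0.png');hsv=cv2.cvtColor(im,cv2.COLOR_BGR2HSV)
m=(((hsv[...,1]<45)&(hsv[...,2]>150))*255).astype(np.uint8);r=np.zeros_like(m);r[260:320,385:440]=255
for o in fit('scene',m&r,.05):print(*o)
"
```

```text
[383.06070635 237.24997368]
[389.96014969 216.36077004]
[395.81332985 147.80127728]
[362.68807169  49.55568349]
[414. 294.] [ 455.3 -408.6   97.5   53.6   47.2  449.7 -404.2   50.8]
```

The projection agrees with the picture: rim predicted at (383,237) and seen at (384,240), near finger predicted at (390,216) and seen there. The small round frame is in its tray. I descend and grip.

```bash
python3 -m handwheel '[[0,0,-0.06,0,-1],[0,0,-0.18,0,-1],[0,0,-0.28,0,-1],[0,0,-0.35,0,-1],[0,0,-0.35,0,-1]]';python3 -m handwheel '[[0,0,0,0,-0.3],[0,0,0,0,0],[0,0,0,0,1],[0,0,0,0,1],[0,0,0,0,1]]';python3 -m handwheel '[[0,0,0,0,1],[0,0,0,0,1],[0,0,0,0,1],[0,0,0,0,1]]';python3 -c "
from h import *
to(.388,-.1975,.15,28)"
```

```text
time: 17.85
eef_pos: [0.4682, -0.3902, 0.0111]
tcp_rot: [0.0, 0.86, -0.51, -0.003]
force: [-0.5, 0.5, -1.1]
gripper_width: 1.002
finger_force: 0.0
time: 18.27
eef_pos: [0.4713, -0.3919, 0.0166]
tcp_rot: [-0.0, 0.86, -0.51, 0.002]
force: [-0.3, 0.5, 6.1]
gripper_width: 0.625
finger_force: 62.7
time: 18.6
eef_pos: [0.4713, -0.3919, 0.0166]
tcp_rot: [-0.0, 0.86, -0.51, 0.002]
force: [-0.8, 1.0, 5.7]
gripper_width: 0.624
finger_force: 62.7
t 18.6 units [-0.333  0.778  0.534] yaw -0.015 phi 28.7 pos [ 0.4713 -0.3919  0.0166]
```

```bash
python3 -m handwheel '[[0,0,0.1,0,1],[0,0,0.25,0,1],[0,0,0.4,0,1],[0,0,0.53,0,1],[0,0,0.53,0,1]]';python3 -m handwheel '[[-0.06,0.15,0,0,1],[-0.13,0.3,0,0,1],[-0.2,0.46,0,0,1],[-0.27,0.62,0,0,1],[-0.333,0.775,0,0,1]]';python3 -m handwheel '[[0,0,0,0,1],[0,0,-0.1,0,1],[0,0,-0.2,0,1],[0,0,-0.3,0,1],[0,0,-0.3,0,1]]';python3 -c "
from h import *
to(.388,-.1975,.0216,28)
cv2.imwrite('pics/c8.png',cv2.resize(robot.grab_frame('scene')[150:350,200:500,::-1],None,fx=1.8,fy=1.8,interpolation=cv2.INTER_CUBIC))"
```

```text
time: 19.02
eef_pos: [0.4738, -0.3936, 0.1558]
tcp_rot: [0.0, 0.86, -0.51, 0.007]
force: [1.2, -0.6, -0.4]
gripper_width: 0.62
finger_force: 63.6
time: 19.43
eef_pos: [0.3874, -0.2002, 0.1472]
tcp_rot: [-0.0, 0.86, -0.511, 0.001]
force: [1.2, 2.1, -0.1]
gripper_width: 0.625
finger_force: 63.5
time: 19.85
eef_pos: [0.386, -0.2008, 0.069]
tcp_rot: [0.001, 0.86, -0.51, -0.002]
force: [-1.1, 0.6, -1.8]
gripper_width: 0.629
finger_force: 63.7
t 19.9 units [ 0.008  0.013 -0.19 ] yaw -0.014 phi 28.6 pos [ 0.386  -0.2008  0.069 ]
```

View pics/c8.png

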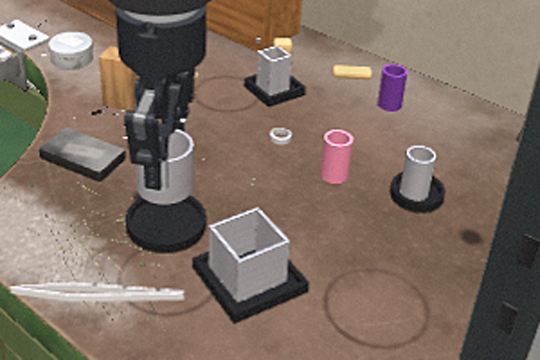

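The large round frame (165,170) is above its tray (166,222), and the other three stand in theirs. I lower it.

```bash
python3 -m handwheel '[[0.003,0.01,-0.05,0,1],[0.003,0.01,-0.1,0,1],[0.003,0.01,-0.15,0,1],[0.003,0.01,-0.175,0,1],[0.003,0.01,-0.18,0,1]]';python3 -m handwheel '[[0,0,0,0,1],[0,0,0,0,1]]'; python3 -c "
from h import *
to(.388,-.1975,.0216,28.6)"
```

```text
time: 20.32
eef_pos: [0.3896, -0.1991, 0.0272]
tcp_rot: [0.0, 0.86, -0.51, 0.0]
force: [-0.6, 0.0, -0.7]
gripper_width: 0.623
finger_force: 63.7
time: 20.48
eef_pos: [0.39, -0.1991, 0.0278]
tcp_rot: [-0.0, 0.86, -0.51, 0.001]
force: [-0.3, -0.6, -1.8]
gripper_width: 0.623
finger_force: 63.7
t 20.5 units [-0.008  0.006 -0.025] yaw -0.001 phi 28.7 pos [ 0.39   -0.1991  0.0278]
```

```bash
python3 -m handwheel '[[-0.006,0.005,-0.01,0,1],[-0.006,0.005,-0.02,0,1],[-0.006,0.005,-0.023,0,1],[-0.006,0.005,-0.023,0,1],[-0.006,0.005,-0.023,0,0.4]]';python3 -m handwheel '[[0,0,0,0,-0.3],[0,0,0,0,-1],[0,0,0,0,-1],[0,0,0,0,-1],[0,0,0,0,-1]]';python3 -m handwheel '[[0,0,0.1,0,-1],[0,0,0.25,0,-1],[0,0,0.4,0,-1],[0,0,0.55,0,-1],[0,0,0.7,0,-1]]';python3 -m handwheel '[[0.05,0.16,0.1,0,-1],[0.1,0.32,0.1,0,-1],[0.1,0.48,0.1,0,-1],[0.1,0.64,0.1,0,-1],[0.1,0.8,0.1,0,-1]]';python3 -m handwheel '[[-0.1,0.16,0,0,-1],[-0.2,0.32,0,0,-1],[-0.2,0.48,0,0,-1],[-0.2,0.48,0,0,-1]]'; python3 - <<'E'
from h import *
t=robot.grab_frame('top')[:,:,::-1].copy();s=robot.grab_frame('scene')[:,:,::-1]
hsv=cv2.cvtColor(t,cv2.COLOR_BGR2HSV);roi=np.zeros(t.shape[:2],np.uint8);roi[135:305,195:455]=255
br=(((hsv[...,1]<45)&(hsv[...,2]>110))*255).astype(np.uint8)&roi
for o in fit("top",br,.055):print(*o)
cv2.imwrite('pics/c9.png',np.vstack([cv2.resize(t[135:305,195:455],(520,340)),s[150:350,60:580]]))
print(robot.state()['time'])
E
```

```text
time: 20.9
eef_pos: [0.3878, -0.1976, 0.0216]
tcp_rot: [-0.0, 0.86, -0.51, 0.0]
force: [-3.4, 2.6, 7.0]
gripper_width: 0.616
finger_force: 64.5
time: 21.32
eef_pos: [0.3878, -0.1977, 0.021]
tcp_rot: [0.0, 0.86, -0.51, 0.0]
force: [0.9, -0.9, -0.4]
gripper_width: 0.999
finger_force: 0.0
time: 21.73
eef_pos: [0.3871, -0.1976, 0.198]
tcp_rot: [-0.0, 0.86, -0.51, 0.0]
force: [1.1, -0.1, -2.0]
gripper_width: 1.001
finger_force: 0.0
time: 22.15
eef_pos: [0.4124, 0.0028, 0.2214]
tcp_rot: [-0.0, 0.86, -0.511, 0.0]
force: [1.3, -0.2, -0.4]
gripper_width: 1.001
finger_force: 0.0
time: 22.48
eef_pos: [0.3618, 0.1254, 0.2217]
tcp_rot: [-0.001, 0.861, -0.508, 0.0]
force: [1.5, -0.3, 1.5]
gripper_width: 0.998
finger_force: 0.0
[344. 280.] [ 388.6 -196.6   52.    52.3    0.7  388.5 -196.2   27.4]
[388. 280.] [ 389.  -301.8   52.6   52.6   72.3  388.8 -301.2   35.9]
[286. 273.] [400.7 -57.6  44.7  78.3  12.3 399.2 -57.3  43.8]
[215. 218.] [529.9 113.9  58.   68.7  29.  536.7 115.1  39.2]
[409. 195.] [ 596.7 -354.    28.3   30.3   63.8  596.5 -354.2   15.6]
[313. 170.] [ 654.4 -117.9   32.    31.8   72.   654.1 -117.9   20.8]
[444. 155.] [ 703.4 -443.    40.6   62.4   22.1  699.2 -445.    32.6]
22.5833
```

View pics/c9.png

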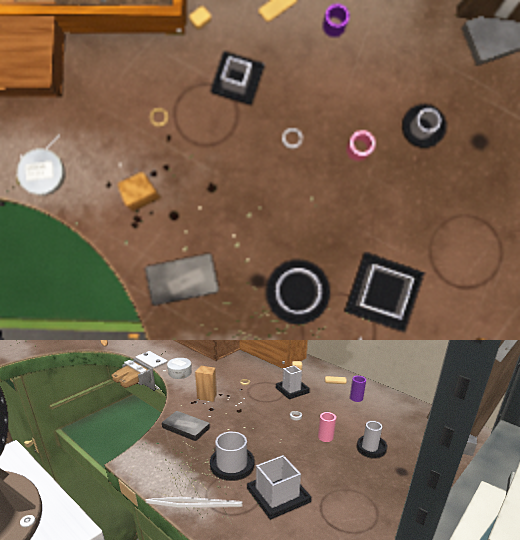

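All four frames stand upright in their trays: top-half pixels (298,290), (388,290), (237,72) and (428,122). Their centres are within about 2 mm of the tray centres. The block and tin have not moved, and the arm is clear.

```bash
python3 -m handwheel '[[0,0,0,0,-1],[0,0,0,0,-1],[0,0,0,0,-1]]'; python3 -c "
from bench import robot
print(robot.sign_off())"
```

```text
time: 22.83
eef_pos: [0.3629, 0.1201, 0.2209]
tcp_rot: [0.0, 0.86, -0.511, -0.0]
force: [0.6, -0.2, -0.7]
gripper_width: 0.998
finger_force: 0.0
the job is handed in; nothing more can be done
None
```

I set all four mould frames upright in their matching trays, each measured within about 2 mm of its tray's centre, left the block and tin where they stood, and handed the job in at about 23 s; the hand-in returned no verdict.

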